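# Put the slide and cover-glass packs away in their fitted trays

## Task

Two piles of microscopy supplies stand on the bench. Take them apart and put each pack, right way up and flat on the floor of the tray, into the grey tray that is made to its own outline: the slide carton, the counting-chamber case, the long and the square cover-glass box and the round tin each in the tray of their shape and size. There is glass inside, so set them down and drop none.

Things in the scene. Friction and masses are not known exactly. Their poses are not given: they have to be found in the camera images.
- carton_c (a point): slide carton: white card box with a green band, 80 x 58 x 30 mm high, about 250 g. Point: its centre, half-way up (15 mm above its underside); x along the 80 mm, y along the 58 mm, z up. Always at the bottom of one of the two piles, on the table
- case_c (a point): counting-chamber case: narrow black plastic case, 104 x 40 x 30 mm high, about 160 g. Point: its centre, half-way up (15 mm above its underside); x along the 104 mm, y along the 40 mm, z up. Always at the bottom of the other pile, on the table
- longbox_c (a point): long cover-glass box: oblong brown card box with a white label, 66 x 30 x 24 mm high, about 70 g. Point: its centre, half-way up (12 mm above its underside); x along the 66 mm, y along the 30 mm, z up. Lies on the carton or on the case, with the tin on top of it
- squarebox_c (a point): square cover-glass box: white plastic with a grey lid, 40 x 40 x 24 mm high, about 60 g. Point: its centre, half-way up (12 mm above its underside); x and y along its sides, z up. Lies on top of the other pile, on the carton or on the case
- tin_c (a point): round aluminium tin, 36 mm across, 22 mm high, about 50 g. Point: its centre, half-way up (11 mm above its underside); z up. Lies on the long cover-glass box
- tray_carton: tray made for the slide carton, the broadest oblong one: inside 96 x 74 mm, outside 104 x 82 mm; fixed; same grey plastic as the other trays, 10 mm high over all, floor 3 mm thick, walls 4 mm thick. Origin: centre of its underside, on the table; z up, x along its length
- tray_case: tray made for the counting-chamber case, the longest one: inside 120 x 56 mm, outside 128 x 64 mm; fixed; same grey plastic as the other trays, 10 mm high over all, floor 3 mm thick, walls 4 mm thick. Origin: centre of its underside, on the table; z up, x along its length
- tray_long: tray made for the long cover-glass box, the smallest oblong one: inside 82 x 46 mm, outside 90 x 54 mm; fixed; same grey plastic as the other trays, 10 mm high over all, floor 3 mm thick, walls 4 mm thick. Origin: centre of its underside, on the table; z up, x along its length
- tray_square: tray made for the square cover-glass box: inside 56 x 56 mm, outside 64 x 64 mm; fixed; same grey plastic as the other trays, 10 mm high over all, floor 3 mm thick, walls 4 mm thick. Origin: centre of its underside, on the table; z up, x and y along its sides
- tray_tin: round tray made for the tin: inside 52 mm across, outside 60 mm; fixed; same grey plastic as the other trays, 10 mm high over all, floor 3 mm thick, walls 4 mm thick. Origin: centre of its underside, on the table; z up
Things that resemble listed ones, but are neither listed nor needed, are in the scene too. Leave any orange look-alike of the part that bears tin_c alone.

How it is judged:
At the end, for the whole second after the job is handed in: Each of the five packs lies upright (within 0.1 rad), flat on the floor of its own tray (height within 3 to 4 mm), its centre within 15 mm of the tray's centre, released and at rest (horizontal distance between carton_c and tray_carton below 0.015 m and height (world z) of carton_c between 0.015 and 0.022 m and angle between each of carton_c, case_c, longbox_c, squarebox_c, tin_c's own z axis and vertical below 0.1 rad and linear speed of each of carton, case, longbox, squarebox, tin below 0.02 m/s and contact force between each of carton, case, longbox, squarebox, tin and the fingers below 0.05 N and horizontal distance between case_c and tray_case below 0.015 m and height (world z) of case_c between 0.015 and 0.022 m and horizontal distance between longbox_c and tray_long below 0.015 m and height (world z) of longbox_c between 0.012 and 0.019 m and horizontal distance between squarebox_c and tray_square below 0.015 m and height (world z) of squarebox_c between 0.012 and 0.019 m and horizontal distance between tin_c and tray_tin below 0.015 m and height (world z) of tin_c between 0.011 and 0.018 m); the robot touches nothing.
It fails at once if a pack is dropped: it falls free, faster than 0.6 m/s (a fall of some 2 cm) ((contact force between carton and anything else below 0.02 N and linear speed of carton above 0.6 m/s) or (contact force between case and anything else below 0.02 N and linear speed of case above 0.6 m/s) or (contact force between longbox and anything else below 0.02 N and linear speed of longbox above 0.6 m/s) or (contact force between squarebox and anything else below 0.02 N and linear speed of squarebox above 0.6 m/s) or (contact force between tin and anything else below 0.02 N and linear speed of tin above 0.6 m/s)).
It also fails if it takes over 125 s, if anything falls off the work surface, if the arm or the gripper's body presses on something with over 40 N, if the wrist force passes 120 N, or if a joint passes its speed limit or range.

## Robot

A 6-joint arm with a two-finger parallel gripper is mounted at the origin on the work surface. World frame = base frame: x ahead of the robot, y to its left, z up, the work surface at z = 0. Lengths are in m, angles in rad, forces in N, time in s.
With the tool pointing down it reaches from about 0.375 to 0.9 m from the base axis. Payload 3.1 kg.
Tool frame: the origin (TCP) lies midway between the tips of the shut fingers; the grasp point (between the pads) lies 19 mm behind it (pinch_z is the distance from the TCP to the grasp point, in m); z points along the fingers, y is the line along which they close (so a half turn about z gives the same grasp; the last joint's range is limited). The gripper opens to 85 mm and grips with 20 to 120 N. Pads are 22 mm wide; open, the fingers measure 114 mm over their backs; the gripper's body (76 mm by 85 mm) begins 54 mm behind the grasp point. The pads swing forward as they close: fully open they stand 13 mm farther back than shut.
Start: joints at [-1.474, 0.527, 1.433, -0, 1.181, -0.178], TCP at [0.17, -0.602, 0.231] pointing down, gripper open.
Joint ranges: [-3.08, 3.08], [-0.75, 2.2], [0.22, 2.44], [-1.43, 4.57], [0, 2.65], [-2.85, 2.85]. Speed limits (rad/s): [2.79, 2.79, 3.14, 3.14, 3.14, 3.14].

## Interface

Orientations are given as a unit quaternion [x, y, z, w].
In Python, from station import sense, snapshot, camera_params, sign_off, pinch_z gives the robot as it stands. The module is installed in compiled form; this text tells all that it offers.
- The arm moves only by the shell command python3 -m handwheel 'ROWS' [FORCE]. ROWS is JSON, a list that holds one entry, the list of rows, each a list of 7 numbers: the turn, a rotation vector about the tool's x, y, z in degrees, then the shift along the tool's x, y, z in m, then the opening, from 0 (shut) to 1 (fully open). A call has 1 to 20 rows; each row shifts and turns the commanded pose from where the row before left it, along the tool's axes as they then stand; what a row does not reach is not made up. A row lasts 1/8 s, in which the tool goes at most 62.5 mm and 10.7 degrees, less where a joint would pass 70% of its speed; a pose out of reach is approached as far as the arm can. A call with a gripper value outside its range is refused whole. The fingers move at their own pace and stop on an object; FORCE is the grip in N (left out, the last holds). Time passes only in rows, so rows that do not move let the fingers close. It gives the time, the measured TCP pose, the force, the opening and the grip force at its end, in the units of the state.
- sense(): the state, without advancing time (a new reading comes with each control period).
- snapshot(name): name is "side" or "top"; returns the picture (420x560x3 uint8, red, green, blue); there is no depth.
- camera_params(name): a dict with "fx", "fy", "cx", "cy" (pixels), "world_to_cam" (4x4, takes a point from world to camera coordinates). Camera axes: x right, y down, z forward; pixel columns grow to the right and rows downward; lengths in m; the calibration is good to about 2 mm. A picture is of the moment at which its call begins. camera_params takes no time and is no camera call.
- sign_off(): hands the job in; it is judged then, once.
The state is a dict: "t": time; "q": joint angles; "qd": joint speeds; "tau": joint torques, N m; "tcp_pos": TCP position; "tool_rot": TCP orientation; "force": force on the tool from outside, world axes, zero at the start; "ft_torque": the same for the moment, N m; "finger_gap": opening from 0.0 (shut) to 1.0 (fully open); "gripper_force": force on a finger pad.
Only numpy, scipy, OpenCV 4.12 (cv2) and the standard library are available. Lean on these libraries where they do the work, as an engineer would, in place of code of your own. Each camera call takes 0.05 s, during which the arm holds its last target. There are 200 camera calls.

## Working session

There is one attempt and no reset: what is moved stays moved. The work goes in short steps, Python scripts to look and compute and a shell command to move; the robot and the scene stay as the last step left them, time stands still between calls to the robot, and variables do not carry over. Pictures are saved under pics/ and viewed, at most 15 in all, crops included, and the job is handed in when it is done.

```bash
mkdir -p pics; python3 - <<'E'
from station import *
import cv2
for n in("top","side"):
    cv2.imwrite(f"pics/{n}0.png",cv2.cvtColor(snapshot(n),cv2.COLOR_RGB2BGR))
    p=camera_params(n);print(n,p)
s=sense();print(s,pinch_z)
E
```

```text
top {'fx': 403.0969265109286, 'fy': 403.0969265109286, 'cx': 277.9738914616376, 'cy': 206.97667654364818, 'world_to_cam': array([[-0.02459766, -0.99964702, -0.01003909,  0.01684177],
       [-0.99379857,  0.02554059, -0.10822237,  0.58015932],
       [ 0.10844058,  0.00731481, -0.99407602,  1.09293738],
       [ 0.        ,  0.        ,  0.        ,  1.        ]])}
side {'fx': 409.080533116262, 'fy': 409.080533116262, 'cx': 274.98109137430316, 'cy': 207.2769216192892, 'world_to_cam': array([[ 0.94799717, -0.31813229,  0.00965422, -0.5472483 ],
       [-0.22857422, -0.70160574, -0.67490979,  0.17637027],
       [ 0.22148406,  0.63760586, -0.73783709,  0.84679972],
       [ 0.        ,  0.        ,  0.        ,  1.        ]])}
{'t': 0.1, 'q': array([-1.47453746e+00,  5.28387635e-01,  1.43381432e+00, -2.50693160e-05,
        1.18141752e+00, -1.78496163e-01]), 'qd': array([-0.00033646, -0.00254614, -0.00247343,  0.00168751, -0.00017674,
       -0.00021226]), 'tau': array([-4.31869785e-04, -4.43305349e+01, -1.78586072e+01, -1.77390170e-04,
        3.87508524e-03, -1.36182598e-05]), 'tcp_pos': array([ 0.16952784, -0.60087151,  0.23040985]), 'tool_rot': array([ 9.90577379e-01,  1.36950464e-01,  3.00764448e-05, -1.01302712e-03]), 'force': array([ 0.17087796,  0.42193115, -0.16124623]), 'ft_torque': array([-0.01246868, -0.00861858,  0.0384969 ]), 'gripper_force': 0.0, 'finger_gap': 0.9983589053185291} 0.0187
```

View pics/top0.png

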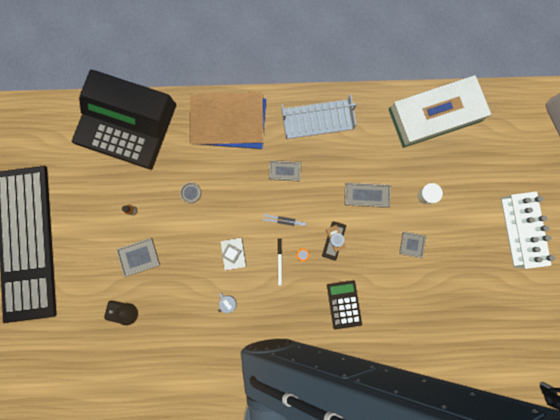

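View pics/side0.png

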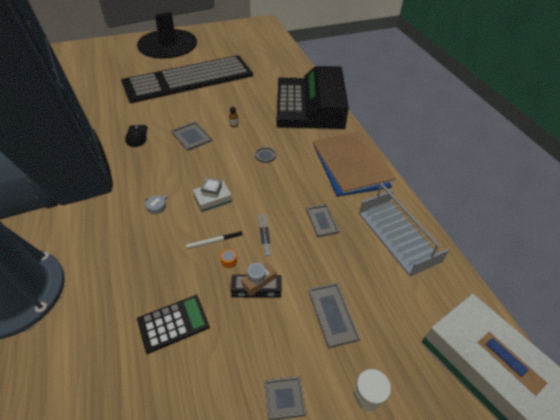

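The top view shows the trays: carton (139,257), round (191,193), long (285,171), case (367,195), square (412,245). The carton and square box pile is at (233,254), the case, long box and tin pile at (335,241), and the orange decoy at (303,255). I'll zoom in on these.

```bash
python3 - <<'E'
import cv2,numpy as np
t=cv2.imread("pics/top0.png");s=cv2.imread("pics/side0.png")
z=lambda im,x,y,w,h:cv2.resize(im[y:y+h,x:x+w],(400,300),interpolation=cv2.INTER_CUBIC)
cv2.imwrite("pics/crop0.png",np.vstack([np.hstack([z(t,203,232,60,45),z(t,305,219,60,45)]),np.hstack([z(s,180,170,64,48),z(s,215,250,80,60)])]))
E
```

```text
(no output)
```

View pics/crop0.png

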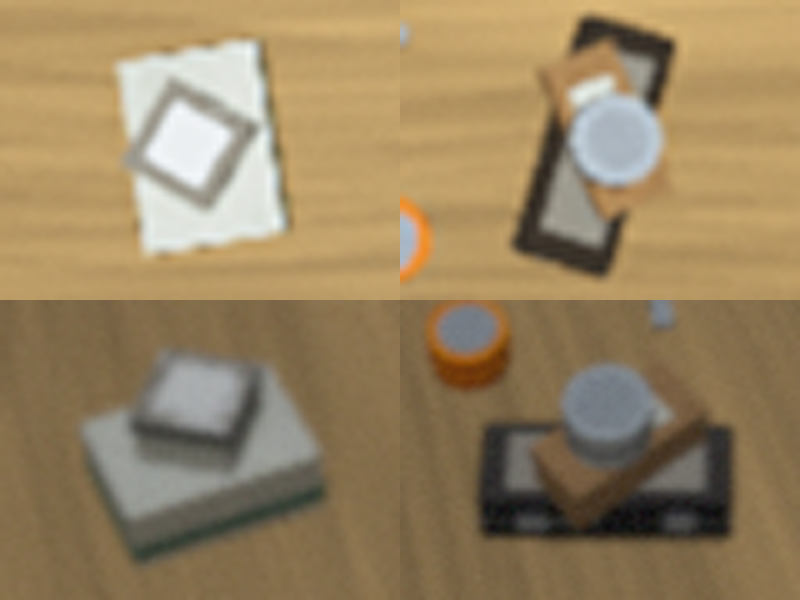

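The crops give clear corners for every pack. I'll turn these into positions, and find the trays by grey mask.

```bash
cat > h.py <<'E'
import numpy as np,cv2
from station import *
from scipy.spatial.transform import Rotation as R
def ray(n,uv,z):
    p=camera_params(n);T=p["world_to_cam"];Rm=T[:3,:3];o=-Rm.T@T[:3,3]
    out=[]
    for u,v in np.atleast_2d(uv):
        d=Rm.T@[(u-p["cx"])/p["fx"],(v-p["cy"])/p["fy"],1.];out.append((o+d*(z-o[2])/d[2])[:2])
    return np.array(out)
def rect(P):  # world pts -> centre, size mm, long-axis yaw
    (c,(w,h),a)=cv2.minAreaRect((np.array(P)*1000).astype(np.float32))
    if h>w:w,h,a=h,w,a+90
    return np.round(c,1),round(w,1),round(h,1),round((a+90)%180-90,1)
def to(x,y,z,yaw=None):
    """shift/turn (after the turn axes) to TCP x,y,z (m) with tool-x yaw deg (mod 180)"""
    s=sense();r=R.from_quat(s["tool_rot"]).as_matrix();cur=np.degrees(np.arctan2(r[1,0],r[0,0]))
    turn=0
    if yaw is not None:
        q1=np.degrees(np.arctan2(y,x)); c=[yaw+k*180 for k in(-2,-1,0,1,2)]
        best=min(c,key=lambda a:abs(q1+90-a)); turn=cur-best   # target q6 nearest 0
    a=np.radians(cur-turn);M=np.array([[np.cos(a),np.sin(a),0],[np.sin(a),-np.cos(a),0],[0,0,-1]])
    print("turn %.1f shift mm"%turn,np.round(M.T@(np.array([x,y,z])-s["tcp_pos"])*1000,1),"tcp",np.round(s["tcp_pos"]*1000,1),"yaw %.1f q6 %.2f gap %.3f grip %.1f t %.1f tilt %.3f"%(cur,s["q"][5],s["finger_gap"],s["gripper_force"],s["t"],r[2,2]))
E
python3 - <<'E'
from h import *
f=lambda L,ox,oy:np.array([((x+.5)/6.667-.5+ox,(y+.5)/6.667-.5+oy) for x,y in L])
A=(203,232);B=(305,219)
print("carton",rect(ray("top",f([(117,62),(258,40),(288,232),(143,252)],*A),.03)))
print("square",rect(ray("top",f([(172,79),(258,128),(208,208),(125,162)],*A),.054)))
print("case",rect(ray("top",f([(183,15),(274,40),(208,275),(115,247)],*B),.03)))
print("long",rect(ray("top",f([(140,70),(210,40),(272,185),(208,215)],*B),.054)))
print("tin",ray("top",f([(217,139)],*B),.076)*1000)
im=cv2.imread("pics/top0.png");hsv=cv2.cvtColor(im,cv2.COLOR_BGR2HSV)
m=((hsv[...,1]<70)).astype(np.uint8)
for n,(u,v) in dict(carton=(139,257),tin=(191,193),long=(285,171),case=(367,195),square=(412,245)).items():
    w=m.copy()*0;w[v-26:v+27,u-30:u+31]=m[v-26:v+27,u-30:u+31]
    c=max(cv2.findContours(w,0,2)[0],key=cv2.contourArea)
    P=ray("top",c[:,0].astype(float),.008);print("tray",n,rect(P))
print("decoy",ray("top",[303,255],.02))
E
```

```text
carton (array([454.3, 130. ]), 80.1, 60.4, 7.4)
square (array([455.3, 131.2]), 40.4, 38.3, 59.5)
case (array([ 484.6, -149.8]), 101.3, 39.9, -18.0)
long (array([ 490.8, -152.6]), 64.5, 31.1, 23.1)
tin [[ 485.00266624 -152.74762491]]
tray carton (array([451.9, 402.1]), 104.9, 82.5, -73.0)
tray tin (array([632. , 252.8]), 56.4, 55.8, -45.6)
tray long (array([688.1, -18.9]), 89.3, 55.5, 88.3)
tray case (array([ 612.5, -253.3]), 129.0, 64.7, 85.6)
tray square (array([ 467.9, -373.2]), 65.2, 64.8, 78.0)
decoy [[ 0.44558488 -0.06393302]]
```

```bash
python3 - <<'E'
from h import *
to(.485,-.153,.123,23)
E
```

```text
turn -7.3 shift mm [ 465.4 -289.   107.4] tcp [ 169.5 -600.9  230.4] yaw 15.7 q6 -0.18 gap 0.998 grip 0.0 t 0.1 tilt -1.000
```

```bash
python3 -m handwheel '[[[0,0,-7.3,0,0,0,1],[0,0,0,0.04,-0.025,0,1],[0,0,0,0.04,-0.025,0,1],[0,0,0,0.04,-0.025,0,1],[0,0,0,0.04,-0.025,0,1],[0,0,0,0.04,-0.025,0,1],[0,0,0,0.04,-0.025,0,1],[0,0,0,0.04,-0.025,0,1],[0,0,0,0.04,-0.025,0,1],[0,0,0,0.04,-0.025,0,1],[0,0,0,0.04,-0.025,0.02,1],[0,0,0,0.04,-0.025,0.03,1],[0,0,0,0.025,-0.014,0.03,1],[0,0,0,0,0,0.025,1],[0,0,0,0,0,0,1],[0,0,0,0,0,0,1]]]' 40
python3 - <<'E'
from h import *
to(.485,-.153,.063,23)
a=snapshot("top")[...,::-1];b=snapshot("side")[...,::-1]
z=lambda im,x,y,w,h:cv2.resize(im[y:y+h,x:x+w],(400,300),interpolation=cv2.INTER_CUBIC)
cv2.imwrite("pics/c1.png",np.hstack([z(a,270,190,120,90),z(b,195,220,120,90)]))
E
```

```text
t: 2.1
tcp_pos: [0.4846, -0.154, 0.1268]
tool_rot: [0.98, 0.2, 0.0, 0.0]
force: [-0.4, -0.7, -0.5]
finger_gap: 1.0
gripper_force: 0.0
turn 0.0 shift mm [ 0.7 -0.8 63.8] tcp [ 484.6 -154.   126.8] yaw 23.0 q6 0.64 gap 1.000 grip 0.0 t 2.1 tilt -1.000
```

View pics/c1.png

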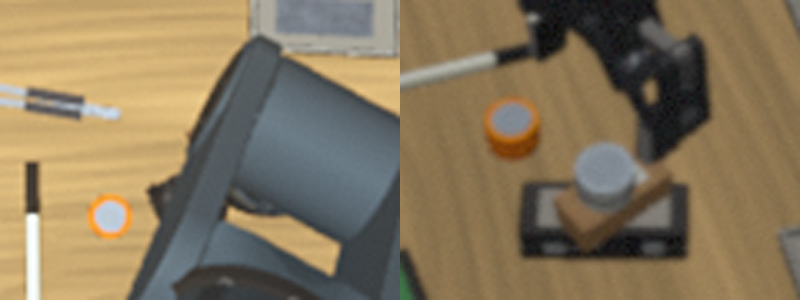

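The side view shows the fingers straddling the tin, about 60 mm above it, and both in line with it. I'll descend and grip.

```bash
python3 -m handwheel '[[[0,0,0,0,0,0.02,1],[0,0,0,0,0,0.02,1],[0,0,0,0,0,0.015,1],[0,0,0,0,0,0.009,1],[0,0,0,0,0,0,1],[0,0,0,0,0,0,0.3],[0,0,0,0,0,0,0.3],[0,0,0,0,0,0,0.3],[0,0,0,0,0,0,0.3],[0,0,0,0,0,0,0.3],[0,0,0,0,0,0,0.3]]]' 30
python3 - <<'E'
from h import *
to(.632,.253,.15)
E
```

```text
t: 3.58
tcp_pos: [0.4847, -0.1538, 0.0629]
tool_rot: [0.98, 0.2, 0.0, 0.0]
force: [-0.8, -0.8, 6.6]
finger_gap: 0.391
gripper_force: 29.7
turn 0.0 shift mm [ 294.8 -316.6  -87.1] tcp [ 484.7 -153.8   62.9] yaw 23.0 q6 0.64 gap 0.391 grip 29.7 t 3.6 tilt -1.000
```

```bash
python3 -m handwheel '[[[0,0,0,0,0,-0.01,0.3],[0,0,0,0,0,-0.02,0.3],[0,0,0,0,0,-0.03,0.3],[0,0,0,0,0,-0.027,0.3],[0,0,0,0.03,-0.032,0,0.3],[0,0,0,0.03,-0.032,0,0.3],[0,0,0,0.03,-0.032,0,0.3],[0,0,0,0.03,-0.032,0,0.3],[0,0,0,0.03,-0.032,0,0.3],[0,0,0,0.03,-0.032,0,0.3],[0,0,0,0.03,-0.032,0,0.3],[0,0,0,0.03,-0.032,0,0.3],[0,0,0,0.03,-0.032,0.02,0.3],[0,0,0,0.025,-0.029,0.02,0.3],[0,0,0,0,0,0.02,0.3],[0,0,0,0,0,0,0.3],[0,0,0,0,0,0,0.3]]]'
python3 - <<'E'
from h import *
to(.632,.253,.0125)
a=snapshot("top")[...,::-1];b=snapshot("side")[...,::-1]
z=lambda im,x,y,w,h:cv2.resize(im[y:y+h,x:x+w],(400,300),interpolation=cv2.INTER_CUBIC)
cv2.imwrite("pics/c2.png",np.vstack([np.hstack([z(a,130,150,120,90),z(b,205,110,120,90)]),np.hstack([z(a,270,190,120,90),z(b,195,220,120,90)])]))
E
```

```text
t: 5.7
tcp_pos: [0.6317, 0.2524, 0.0897]
tool_rot: [0.98, 0.199, -0.0, 0.0]
force: [-0.3, -0.5, 0.7]
finger_gap: 0.395
gripper_force: 30.1
turn 0.0 shift mm [ 0.5 -0.4 77.2] tcp [631.7 252.4  89.7] yaw 23.0 q6 1.39 gap 0.395 grip 30.1 t 5.7 tilt -1.000
```

View pics/c2.png

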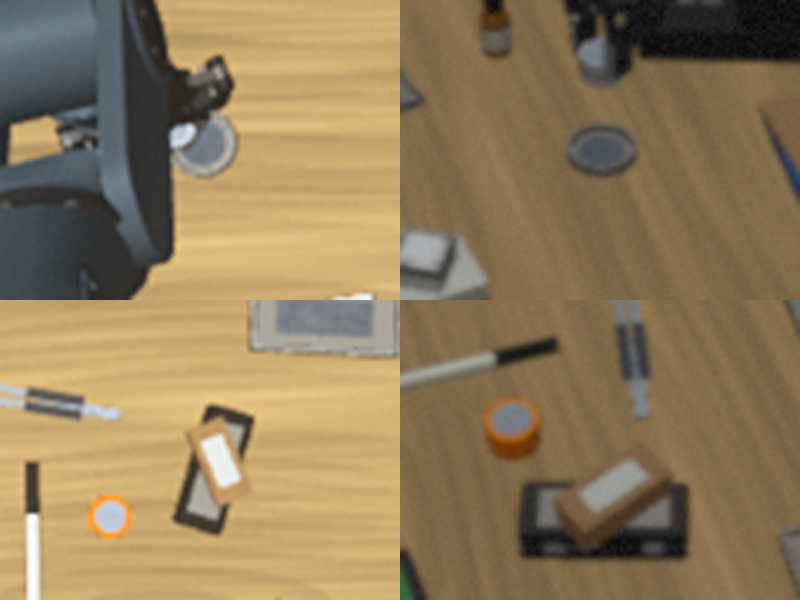

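The tin is held squarely over the round tray, and the long box is undisturbed on the case. I'll lower and release.

```bash
python3 -m handwheel '[[[0,0,0,0,0,0.025,0.3],[0,0,0,0,0,0.025,0.3],[0,0,0,0,0,0.015,0.3],[0,0,0,0,0,0.008,0.3],[0,0,0,0,0,0.004,0.3],[0,0,0,0,0,0,0.3],[0,0,0,0,0,0,0.3],[0,0,0,0,0,0,0.45],[0,0,0,0,0,0,0.55],[0,0,0,0,0,0,1],[0,0,0,0,0,0,1],[0,0,0,0,0,-0.01,1],[0,0,0,0,0,-0.03,1],[0,0,0,0,0,-0.05,1],[0,0,0,0,0,-0.02,1],[0,0,0,0,0,0,1]]]'
python3 - <<'E'
from h import *
p=ray("top",[335.65,237.65],.054)[0];print(p)
to(p[0],p[1],.123,23)
E
```

```text
t: 7.8
tcp_pos: [0.6329, 0.2539, 0.1244]
tool_rot: [0.98, 0.2, 0.002, -0.0]
force: [-0.8, 0.3, -0.5]
finger_gap: 0.999
gripper_force: 0.0
[ 0.49043164 -0.15196742]
turn 0.0 shift mm [-289.7  317.9    1.4] tcp [632.9 253.9 124.4] yaw 23.0 q6 1.39 gap 0.999 grip 0.0 t 7.8 tilt -1.000
```

```bash
python3 -m handwheel '[[[0,0,0,-0.036,0.04,0,1],[0,0,0,-0.036,0.04,0,1],[0,0,0,-0.036,0.04,0,1],[0,0,0,-0.036,0.04,0,1],[0,0,0,-0.036,0.04,0,1],[0,0,0,-0.036,0.04,0,1],[0,0,0,-0.036,0.04,0,1],[0,0,0,-0.037,0.038,0,1],[0,0,0,0,0,0,1],[0,0,0,0,0,0.02,1],[0,0,0,0,0,0,1]]]'
python3 - <<'E'
from h import *
to(.4905,-.1523,.0395,23)
a=snapshot("top")[...,::-1];b=snapshot("side")[...,::-1]
z=lambda im,x,y,w,h:cv2.resize(im[y:y+h,x:x+w],(400,300),interpolation=cv2.INTER_CUBIC)
cv2.imwrite("pics/c3.png",np.hstack([z(a,170,170,40,30),z(b,195,220,120,90)]))
h=cv2.cvtColor(np.ascontiguousarray(a[175:212,172:211]),cv2.COLOR_BGR2HSV)
E
```

```text
t: 9.18
tcp_pos: [0.4886, -0.1503, 0.1003]
tool_rot: [0.98, 0.2, -0.002, -0.002]
force: [-0.9, 0.9, 0.7]
finger_gap: 1.001
gripper_force: 0.0
turn 0.1 shift mm [ 1.   2.6 60.8] tcp [ 488.6 -150.3  100.3] yaw 23.1 q6 0.65 gap 1.001 grip 0.0 t 9.2 tilt -1.000
```

View pics/c3.png

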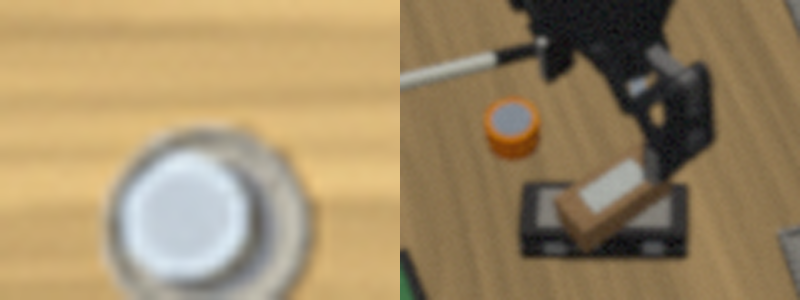

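The tin lies in the round tray, centre at about (187.8,191). I'll work out its offset and then take the long box, which the fingers are straddling.

```bash
python3 - <<'E'
from h import *
print(ray("top",[187.8,191.0],.025),ray("top",[190.5,191.4],.010))
E
python3 -m handwheel '[[[0,0,0,0.001,0.002,0.02,1],[0,0,0,0,0,0.02,1],[0,0,0,0,0,0.014,1],[0,0,0,0,0,0.006,1],[0,0,0,0,0,0,1],[0,0,0,0,0,0,0.25],[0,0,0,0,0,0,0.25],[0,0,0,0,0,0,0.25],[0,0,0,0,0,0,0.25],[0,0,0,0,0,0,0.25],[0,0,0,0,0,0,0.25]]]' 30
python3 - <<'E'
from h import *
to(.688,-.019,.1,88)
E
```

```text
[[0.63304166 0.25581863]] [[0.63401169 0.25156919]]
t: 10.65
tcp_pos: [0.4922, -0.1538, 0.0429]
tool_rot: [0.98, 0.2, 0.0, 0.0]
force: [-0.7, 0.5, 5.5]
finger_gap: 0.345
gripper_force: 29.6
turn -65.0 shift mm [141.5 190.9 -57.1] tcp [ 492.2 -153.8   42.9] yaw 23.0 q6 0.65 gap 0.345 grip 29.6 t 10.7 tilt -1.000
```

```bash
python3 -m handwheel '[[[0,0,0,0,0,-0.01,0.25],[0,0,0,0,0,-0.02,0.25],[0,0,0,0,0,-0.025,0.25],[0,0,-9.3,0,0,0,0.25],[0,0,-9.3,0,0,0,0.25],[0,0,-9.3,0,0,0,0.25],[0,0,-9.3,0,0,0,0.25],[0,0,-9.3,0,0,0,0.25],[0,0,-9.3,0,0,0,0.25],[0,0,-9.2,0,0,0,0.25],[0,0,0,0.028,0.038,0,0.25],[0,0,0,0.028,0.038,0,0.25],[0,0,0,0.028,0.038,0,0.25],[0,0,0,0.028,0.038,0,0.25],[0,0,0,0.028,0.038,0,0.25],[0,0,0,0,0,0,0.25],[0,0,0,0,0,0,0.25]]]'
python3 - <<'E'
from h import *
to(.688,-.019,.0165,88)
a=snapshot("top")[...,::-1];b=snapshot("side")[...,::-1]
z=lambda im,x,y,w,h:cv2.resize(im[y:y+h,x:x+w],(400,300),interpolation=cv2.INTER_CUBIC)
cv2.imwrite("pics/c4.png",np.hstack([z(a,225,130,120,90),z(b,265,160,120,90)]))
E
```

```text
t: 12.78
tcp_pos: [0.6855, -0.02, 0.0969]
tool_rot: [0.719, 0.695, -0.001, -0.001]
force: [-0.3, -0.5, -1.1]
finger_gap: 0.347
gripper_force: 29.6
turn 0.1 shift mm [ 1.1  2.4 80.4] tcp [685.5 -20.   96.9] yaw 88.1 q6 -0.16 gap 0.347 grip 29.6 t 12.8 tilt -1.000
```

View pics/c4.png

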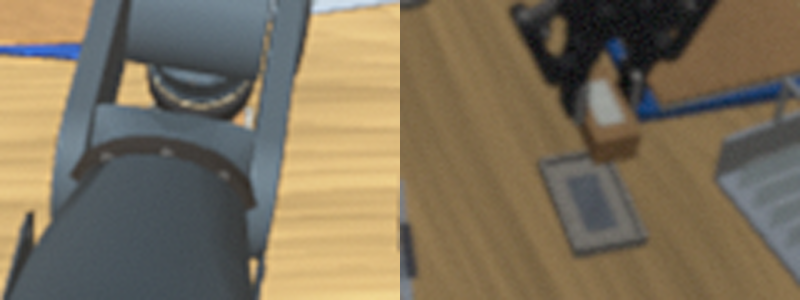

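The long box is held level and in line with the tray. I'll lower it, and open only part-way because of the rack.

```bash
python3 -m handwheel '[[[0,0,0,0.001,0.002,0.025,0.25],[0,0,0,0,0,0.025,0.25],[0,0,0,0,0,0.015,0.25],[0,0,0,0,0,0.01,0.25],[0,0,0,0,0,0.005,0.25],[0,0,0,0,0,0,0.25],[0,0,0,0,0,0,0.25],[0,0,0,0,0,0,0.4],[0,0,0,0,0,0,0.5],[0,0,0,0,0,0,0.6],[0,0,0,0,0,0,0.6],[0,0,0,0,0,-0.01,0.6],[0,0,0,0,0,-0.03,0.6],[0,0,0,0,0,-0.05,0.6],[0,0,0,0,0,-0.02,0.6],[0,0,0,0,0,0,0.6]]]'
python3 - <<'E'
from h import *
to(.4846,-.1498,.1,-18)
E
```

```text
t: 14.88
tcp_pos: [0.6899, -0.0194, 0.1295]
tool_rot: [0.719, 0.695, 0.001, 0.002]
force: [-0.1, 0.1, -0.8]
finger_gap: 0.602
gripper_force: 0.0
turn -74.0 shift mm [ 154.9 -187.4   29.5] tcp [689.9 -19.4 129.5] yaw 88.0 q6 -0.16 gap 0.602 grip 0.0 t 14.9 tilt -1.000
```

```bash
python3 -m handwheel '[[[0,0,-9.25,0,0,0,1],[0,0,-9.25,0,0,0,1],[0,0,-9.25,0,0,0,1],[0,0,-9.25,0,0,0,1],[0,0,-9.25,0,0,0,1],[0,0,-9.25,0,0,0,1],[0,0,-9.25,0,0,0,1],[0,0,-9.25,0,0,0,1],[0,0,0,0,-0.0385,0,1],[0,0,0,0.039,-0.0375,0,1],[0,0,0,0.039,-0.0375,0,1],[0,0,0,0.039,-0.0375,0,1],[0,0,0,0.038,-0.0375,0,1],[0,0,0,0,0,0.02,1],[0,0,0,0,0,0.01,1],[0,0,0,0,0,0,1]]]'
python3 - <<'E'
from h import *
to(.4846,-.1498,.01,-18)
a=snapshot("top")[...,::-1];b=snapshot("side")[...,::-1]
z=lambda im,x,y,w,h:cv2.resize(im[y:y+h,x:x+w],(400,300),interpolation=cv2.INTER_CUBIC)
cv2.imwrite("pics/c5.png",np.vstack([np.hstack([z(a,265,155,40,30),z(b,285,190,80,60)]),np.hstack([z(a,295,207,80,60),z(b,195,220,120,90)])]))
E
```

```text
t: 16.88
tcp_pos: [0.4826, -0.1501, 0.0958]
tool_rot: [0.156, 0.988, 0.001, -0.002]
force: [0.5, -0.0, 0.1]
finger_gap: 1.001
gripper_force: 0.0
turn 0.1 shift mm [-1.8  0.9 85.8] tcp [ 482.6 -150.1   95.8] yaw 162.1 q6 -1.78 gap 1.001 grip 0.0 t 16.9 tilt -1.000
```

View pics/c5.png

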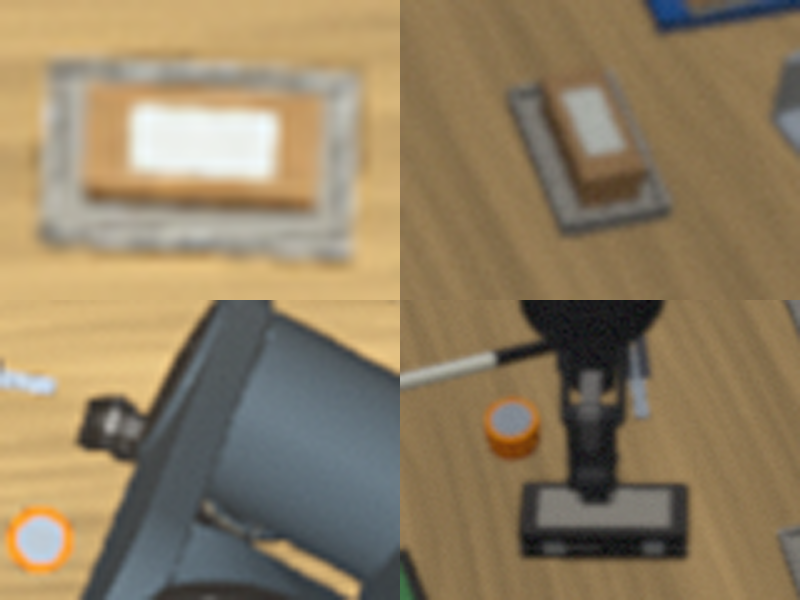

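The long box sits flat in its tray. The fingers are aligned across the middle of the case. I'll descend and grip.

```bash
python3 -m handwheel '[[[0,0,0,-0.001,0.001,0.025,1],[0,0,0,0,0,0.025,1],[0,0,0,0,0,0.02,1],[0,0,0,0,0,0.01,1],[0,0,0,0,0,0.005,1],[0,0,0,0,0,0,1],[0,0,0,0,0,0,0.3],[0,0,0,0,0,0,0.3],[0,0,0,0,0,0,0.3],[0,0,0,0,0,0,0.3],[0,0,0,0,0,0,0.3],[0,0,0,0,0,0,0.3]]]' 50
python3 - <<'E'
from h import *
to(.6125,-.2533,.1,86)
E
```

```text
t: 18.48
tcp_pos: [0.4847, -0.1505, 0.0131]
tool_rot: [0.156, 0.988, -0.0, 0.001]
force: [-0.1, -0.6, 5.8]
finger_gap: 0.454
gripper_force: 51.9
turn 76.0 shift mm [-93.7 134.6 -86.9] tcp [ 484.7 -150.5   13.1] yaw 162.0 q6 -1.78 gap 0.454 grip 51.9 t 18.5 tilt -1.000
```

```bash
python3 -m handwheel '[[[0,0,0,0,0,-0.01,0.3],[0,0,0,0,0,-0.02,0.3],[0,0,0,0,0,-0.03,0.3],[0,0,0,0,0,-0.027,0.3],[0,0,9.5,0,0,0,0.3],[0,0,9.5,0,0,0,0.3],[0,0,9.5,0,0,0,0.3],[0,0,9.5,0,0,0,0.3],[0,0,9.5,0,0,0,0.3],[0,0,9.5,0,0,0,0.3],[0,0,9.5,0,0,0,0.3],[0,0,9.5,0,0,0,0.3],[0,0,0,-0.023,0.034,0,0.3],[0,0,0,-0.023,0.034,0,0.3],[0,0,0,-0.023,0.034,0,0.3],[0,0,0,-0.024,0.033,0,0.3],[0,0,0,0,0,0.01,0.3],[0,0,0,0,0,0,0.3]]]'
python3 - <<'E'
from h import *
to(.6125,-.2533,.0165,86)
a=snapshot("top")[...,::-1];b=snapshot("side")[...,::-1]
z=lambda im,x,y,w,h:cv2.resize(im[y:y+h,x:x+w],(400,300),interpolation=cv2.INTER_CUBIC)
cv2.imwrite("pics/c6.png",np.hstack([z(a,307,150,120,90),z(b,275,260,120,90)]))
E
```

```text
t: 20.72
tcp_pos: [0.6104, -0.2507, 0.0877]
tool_rot: [0.731, 0.682, -0.001, -0.003]
force: [-0.2, 1.1, -1.9]
finger_gap: 0.455
gripper_force: 51.2
turn 0.0 shift mm [-2.4  2.2 71.2] tcp [ 610.4 -250.7   87.7] yaw 86.0 q6 -0.49 gap 0.455 grip 51.2 t 20.7 tilt -1.000
```

View pics/c6.png

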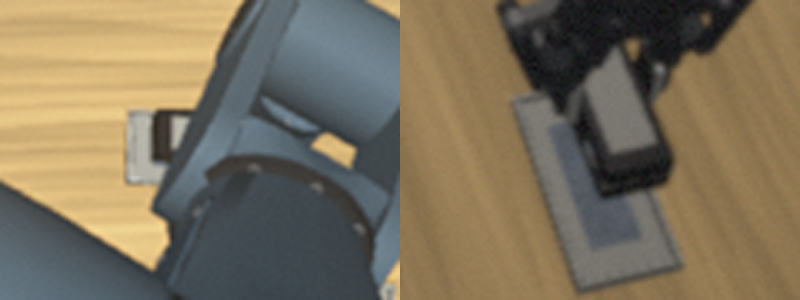

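The case is level, in line with its tray and above it. I'll lower and release.

```bash
python3 -m handwheel '[[[0,0,0,-0.001,0.001,0.02,0.3],[0,0,0,0,0,0.02,0.3],[0,0,0,0,0,0.015,0.3],[0,0,0,0,0,0.009,0.3],[0,0,0,0,0,0.006,0.3],[0,0,0,0,0,0,0.3],[0,0,0,0,0,0,0.3]]]'
```

```text
t: 21.7
tcp_pos: [0.614, -0.2535, 0.0199]
tool_rot: [0.731, 0.682, 0.0, 0.001]
force: [0.2, 0.2, -1.5]
finger_gap: 0.454
gripper_force: 51.2
```

```bash
python3 -m handwheel '[[[0,0,0,0,0,0.002,0.3],[0,0,0,0,0,0.0015,0.3],[0,0,0,0,0,0,0.3],[0,0,0,0,0,0,0.3],[0,0,0,0,0,0,0.52],[0,0,0,0,0,0,0.6],[0,0,0,0,0,0,0.8],[0,0,0,0,0,0,0.8],[0,0,0,0,0,-0.01,0.8],[0,0,0,0,0,-0.03,0.8],[0,0,0,0,0,-0.05,0.8],[0,0,0,0,0,-0.03,0.8],[0,0,0,0,0,0,0.8]]]'
python3 - <<'E'
from h import *
to(.4553,.1312,.13,59.5);to(.4553,.1312,.13,-30.5)
E
```

```text
t: 23.32
tcp_pos: [0.6156, -0.2545, 0.1398]
tool_rot: [0.731, 0.682, 0.001, 0.004]
force: [0.1, -0.1, -0.9]
finger_gap: 0.798
gripper_force: 0.0
turn 26.5 shift mm [ 250.9 -333.9    9.8] tcp [ 615.6 -254.5  139.8] yaw 86.0 q6 -0.49 gap 0.798 grip 0.0 t 23.3 tilt -1.000
turn -63.5 shift mm [333.9 250.9   9.8] tcp [ 615.6 -254.5  139.8] yaw 86.0 q6 -0.49 gap 0.798 grip 0.0 t 23.3 tilt -1.000
```

```bash
python3 -m handwheel '[[[0,0,9,0,0,0,1],[0,0,9,0,0,0,1],[0,0,8.5,0,0,0,1],[0,0,0,0.028,-0.037,0,1],[0,0,0,0.028,-0.037,0,1],[0,0,0,0.028,-0.037,0,1],[0,0,0,0.028,-0.037,0,1],[0,0,0,0.028,-0.037,0,1],[0,0,0,0.028,-0.037,0,1],[0,0,0,0.028,-0.037,0,1],[0,0,0,0.028,-0.037,0,1],[0,0,0,0.027,-0.037,0,1],[0,0,0,0,0,0.02,1],[0,0,0,0,0,0.01,1],[0,0,0,0,0,0,1],[0,0,0,0,0,0,1]]]'
python3 - <<'E'
from h import *
to(.4553,.1312,.041,59.5)
a=snapshot("top")[...,::-1];b=snapshot("side")[...,::-1]
z=lambda im,x,y,w,h:cv2.resize(im[y:y+h,x:x+w],(400,300),interpolation=cv2.INTER_CUBIC)
cv2.imwrite("pics/c7.png",np.vstack([np.hstack([z(a,337,170,60,45),z(b,285,270,100,75)]),np.hstack([z(a,195,225,80,60),z(b,165,155,100,75)])]))
E
```

```text
t: 25.32
tcp_pos: [0.4542, 0.1313, 0.1058]
tool_rot: [0.868, 0.496, 0.0, 0.0]
force: [-0.3, -0.1, 0.4]
finger_gap: 1.001
gripper_force: 0.0
turn -0.0 shift mm [ 0.5  1.  64.8] tcp [454.2 131.3 105.8] yaw 59.5 q6 0.58 gap 1.001 grip 0.0 t 25.3 tilt -1.000
```

View pics/c7.png

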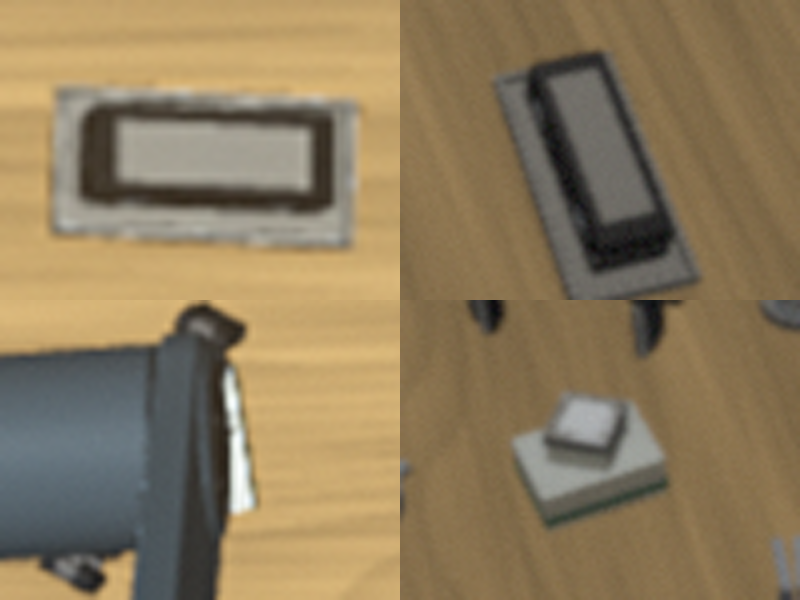

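The case is flat in its tray, top centre at about (367.6,193). The square box is straddled by the fingers. I'll grip it.

```bash
python3 -m handwheel '[[[0,0,0,0,0.001,0.02,1],[0,0,0,0,0,0.02,1],[0,0,0,0,0,0.015,1],[0,0,0,0,0,0.009,1],[0,0,0,0,0,0,1],[0,0,0,0,0,0,0.3],[0,0,0,0,0,0,0.3],[0,0,0,0,0,0,0.3],[0,0,0,0,0,0,0.3],[0,0,0,0,0,0,0.3],[0,0,0,0,0,0,0.3]]]' 30
python3 - <<'E'
from h import *
print(ray("top",[367.6,193.05],.033))
to(.4679,-.3732,.13,78);to(.4679,-.3732,.13,-12)
E
```

```text
t: 26.8
tcp_pos: [0.4549, 0.1315, 0.0424]
tool_rot: [0.868, 0.497, 0.001, 0.0]
force: [-0.8, -0.5, 5.6]
finger_gap: 0.462
gripper_force: 30.5
[[ 0.61289596 -0.24874015]]
turn -18.4 shift mm [-490.9  117.6  -87.6] tcp [454.9 131.5  42.4] yaw 59.6 q6 0.58 gap 0.462 grip 30.5 t 26.8 tilt -1.000
turn 71.6 shift mm [117.6 490.9 -87.6] tcp [454.9 131.5  42.4] yaw 59.6 q6 0.58 gap 0.462 grip 30.5 t 26.8 tilt -1.000
```

```bash
python3 -m handwheel '[[[0,0,0,0,0,-0.01,0.3],[0,0,0,0,0,-0.02,0.3],[0,0,0,0,0,-0.03,0.3],[0,0,0,0,0,-0.028,0.3],[0,0,-9.2,0,0,0,0.3],[0,0,-9.2,0,0,0,0.3],[0,0,0,-0.041,0.0098,0,0.3],[0,0,0,-0.041,0.0098,0,0.3],[0,0,0,-0.041,0.0098,0,0.3],[0,0,0,-0.041,0.0098,0,0.3],[0,0,0,-0.041,0.0098,0,0.3],[0,0,0,-0.041,0.0098,0,0.3],[0,0,0,-0.041,0.0098,0,0.3],[0,0,0,-0.041,0.0098,0,0.3],[0,0,0,-0.041,0.0098,0,0.3],[0,0,0,-0.041,0.0098,0,0.3],[0,0,0,-0.041,0.0098,0.02,0.3],[0,0,0,-0.04,0.0098,0.02,0.3],[0,0,0,0,0,0,0.3],[0,0,0,0,0,0,0.3]]]'
python3 - <<'E'
from h import *
to(.4679,-.3732,.016,78)
a=snapshot("top")[...,::-1];b=snapshot("side")[...,::-1]
z=lambda im,x,y,w,h:cv2.resize(im[y:y+h,x:x+w],(400,300),interpolation=cv2.INTER_CUBIC)
cv2.imwrite("pics/c8.png",np.hstack([z(a,203,232,60,45),z(b,225,330,120,90)]))
E
```

```text
t: 29.3
tcp_pos: [0.4665, -0.3724, 0.0897]
tool_rot: [0.778, 0.629, 0.0, -0.001]
force: [-0.4, 0.3, -1.2]
finger_gap: 0.459
gripper_force: 30.6
turn -0.1 shift mm [-0.5  1.6 73.7] tcp [ 466.5 -372.4   89.7] yaw 77.9 q6 -0.65 gap 0.459 grip 30.6 t 29.3 tilt -1.000
```

View pics/c8.png

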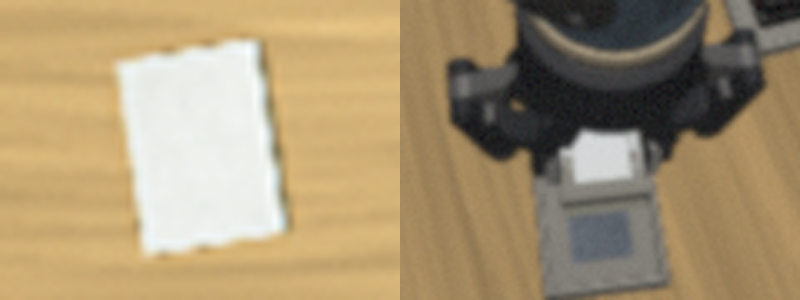

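The square box is aligned over its tray, and the carton is unmoved. I'll lower it, release, and then go to the carton.

```bash
python3 -m handwheel '[[[0,0,0,0,0.001,0.025,0.3],[0,0,0,0,0,0.02,0.3],[0,0,0,0,0,0.015,0.3],[0,0,0,0,0,0.008,0.3],[0,0,0,0,0,0.003,0.3],[0,0,0,0,0,0,0.3],[0,0,0,0,0,0,0.3]]]'
```

```text
t: 30.28
tcp_pos: [0.4683, -0.3739, 0.0194]
tool_rot: [0.777, 0.629, 0.0, 0.001]
force: [0.3, 0.9, -2.0]
finger_gap: 0.455
gripper_force: 30.7
```

```bash
python3 -m handwheel '[[[0,0,0,0,0,0.002,0.3],[0,0,0,0,0,0.001,0.3],[0,0,0,0,0,0,0.3],[0,0,0,0,0,0,0.3],[0,0,0,0,0,0,0.52],[0,0,0,0,0,0,0.6],[0,0,0,0,0,0,0.8],[0,0,0,0,0,0,0.8],[0,0,0,0,0,-0.01,0.8],[0,0,0,0,0,-0.03,0.8],[0,0,0,0,0,-0.05,0.8],[0,0,0,0,0,-0.02,0.8],[0,0,0,0,0,0,0.8]]]'
python3 - <<'E'
from h import *
to(.4543,.13,.09,7.4)
E
```

```text
t: 31.9
tcp_pos: [0.4691, -0.3746, 0.1283]
tool_rot: [0.777, 0.629, 0.0, 0.003]
force: [0.2, 0.3, 0.4]
finger_gap: 0.801
gripper_force: 0.0
turn -109.5 shift mm [-50.3 502.3  38.3] tcp [ 469.1 -374.6  128.3] yaw 77.9 q6 -0.65 gap 0.801 grip 0.0 t 31.9 tilt -1.000
```

```bash
python3 -m handwheel '[[[0,0,10.1,0,0,0,1],[0,0,10.1,0,0,0,1],[0,0,10.1,0,0,0,1],[0,0,10.1,0,0,0,1],[0,0,10.1,0,0,0,1],[0,0,10,0,0,0,1],[0,0,10,0,0,0,1],[0,0,0,0.005,-0.0502,0,1],[0,0,0,0.005,-0.0502,0,1],[0,0,0,0.005,-0.0502,0,1],[0,0,0,0.005,-0.0502,0,1],[0,0,0,0.005,-0.0502,0,1],[0,0,0,0.005,-0.0502,0,1],[0,0,0,0.005,-0.0502,0,1],[0,0,0,0.005,-0.0502,0,1],[0,0,0,0.005,-0.0502,0,1],[0,0,0,0.005,-0.0502,0.015,1],[0,0,0,0,0,0.02,1],[0,0,0,0,0,0,1],[0,0,0,0,0,0,1]]]'
python3 - <<'E'
from h import *
to(.4543,.13,.008)
a=snapshot("top")[...,::-1];b=snapshot("side")[...,::-1]
z=lambda im,x,y,w,h:cv2.resize(im[y:y+h,x:x+w],(400,300),interpolation=cv2.INTER_CUBIC)
cv2.imwrite("pics/c9.png",np.hstack([z(a,382,222,60,45),z(b,165,155,100,75)]))
E
```

```text
t: 34.4
tcp_pos: [0.4524, 0.1303, 0.0906]
tool_rot: [0.998, 0.065, -0.0, 0.0]
force: [0.9, -0.1, -0.2]
finger_gap: 1.005
gripper_force: 0.0
turn 0.0 shift mm [ 1.8  0.5 82.6] tcp [452.4 130.3  90.6] yaw 7.4 q6 1.48 gap 1.005 grip 0.0 t 34.4 tilt -1.000
```

View pics/c9.png

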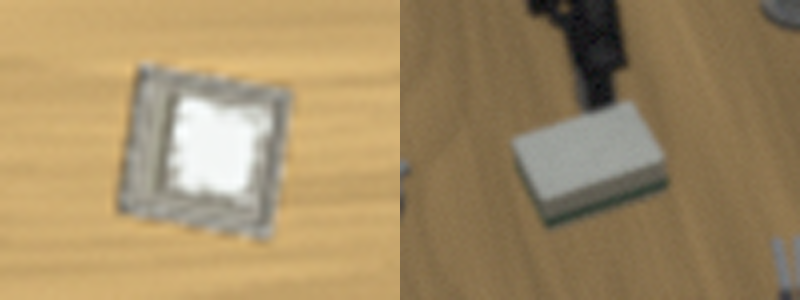

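The square box sits well in its tray. Now the carton, gripped across its 58 mm side.

```bash
python3 -m handwheel '[[[0,0,0,0.001,0,0.025,1],[0,0,0,0,0,0.025,1],[0,0,0,0,0,0.018,1],[0,0,0,0,0,0.009,1],[0,0,0,0,0,0.004,1],[0,0,0,0,0,0,1],[0,0,0,0,0,0,0.5],[0,0,0,0,0,0,0.5],[0,0,0,0,0,0,0.5],[0,0,0,0,0,0,0.5],[0,0,0,0,0,0,0.5],[0,0,0,0,0,0,0.5]]]' 60
python3 - <<'E'
from h import *
to(.4519,.4021,.09,107)
E
```

```text
t: 36.0
tcp_pos: [0.454, 0.1308, 0.0108]
tool_rot: [0.998, 0.065, 0.001, 0.0]
force: [-1.4, -1.6, 5.0]
finger_gap: 0.664
gripper_force: 64.1
turn -99.5 shift mm [260.1  77.3 -79.2] tcp [454.  130.8  10.8] yaw 7.5 q6 1.48 gap 0.664 grip 64.1 t 36.0 tilt -1.000
```

```bash
python3 -m handwheel '[[[0,0,0,0,0,-0.01,0.5],[0,0,0,0,0,-0.02,0.5],[0,0,0,0,0,-0.025,0.5],[0,0,0,0,0,-0.024,0.5],[0,0,-9.95,0,0,0,0.5],[0,0,-9.95,0,0,0,0.5],[0,0,-9.95,0,0,0,0.5],[0,0,-9.95,0,0,0,0.5],[0,0,-9.95,0,0,0,0.5],[0,0,-9.95,0,0,0,0.5],[0,0,-9.95,0,0,0,0.5],[0,0,-9.95,0,0,0,0.5],[0,0,-9.95,0,0,0,0.5],[0,0,-9.95,0,0,0,0.5],[0,0,0,0.0433,0.0129,0,0.5],[0,0,0,0.0433,0.0129,0,0.5],[0,0,0,0.0433,0.0129,0,0.5],[0,0,0,0.0433,0.0129,0,0.5],[0,0,0,0.0433,0.0129,0,0.5],[0,0,0,0.0433,0.0129,0,0.5]]]'
python3 -m handwheel '[[[0,0,0,0,0,0.01,0.5],[0,0,0,0,0,0,0.5],[0,0,0,0,0,0,0.5]]]'
python3 - <<'E'
from h import *
to(.4519,.4021,.0145,107)
a=snapshot("top")[...,::-1];b=snapshot("side")[...,::-1]
z=lambda im,x,y,w,h:cv2.resize(im[y:y+h,x:x+w],(400,300),interpolation=cv2.INTER_CUBIC)
cv2.imwrite("pics/c10.png",np.hstack([z(a,80,212,120,90),z(b,130,80,120,90)]))
E
```

```text
t: 38.5
tcp_pos: [0.4511, 0.4032, 0.0891]
tool_rot: [0.595, 0.804, -0.0, -0.0]
force: [-0.2, 0.3, -2.1]
finger_gap: 0.661
gripper_force: 64.6
t: 38.88
tcp_pos: [0.4515, 0.4005, 0.0787]
tool_rot: [0.596, 0.803, -0.001, -0.0]
force: [-0.6, 0.1, -1.4]
finger_gap: 0.663
gripper_force: 64.6
turn -0.1 shift mm [ 1.4  0.9 64.2] tcp [451.5 400.5  78.7] yaw 106.9 q6 0.25 gap 0.663 grip 64.6 t 38.9 tilt -1.000
```

View pics/c10.png

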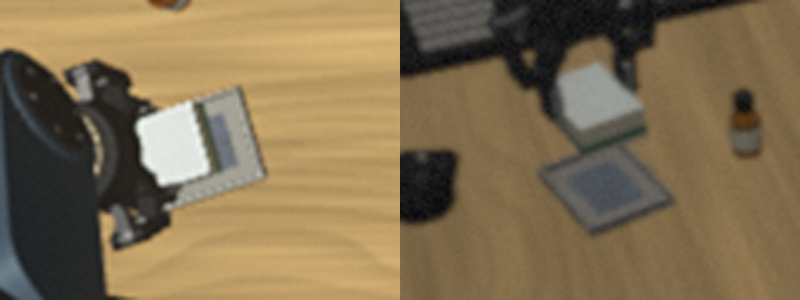

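The carton is level and parallel to its tray. I'll lower it.

```bash
python3 -m handwheel '[[[0,0,0,0.001,0,0.02,0.5],[0,0,0,0,0,0.02,0.5],[0,0,0,0,0,0.012,0.5],[0,0,0,0,0,0.006,0.5],[0,0,0,0,0,0.003,0.5],[0,0,0,0,0,0,0.5],[0,0,0,0,0,0,0.5]]]'
```

```text
t: 39.85
tcp_pos: [0.4519, 0.4031, 0.0183]
tool_rot: [0.595, 0.804, 0.0, 0.0]
force: [-0.2, 0.1, -2.3]
finger_gap: 0.666
gripper_force: 64.6
```

```bash
python3 -m handwheel '[[[0,0,0,0,0,0.002,0.5],[0,0,0,0,0,0.0015,0.5],[0,0,0,0,0,0,0.5],[0,0,0,0,0,0,0.5],[0,0,0,0,0,0,0.72],[0,0,0,0,0,0,0.8],[0,0,0,0,0,0,1],[0,0,0,0,0,0,1],[0,0,0,0,0,-0.01,1],[0,0,0,0,0,-0.03,1],[0,0,0,0,0,-0.05,1],[0,0,0,0,0,-0.05,1],[0,0,0,0,0,-0.05,1],[0,0,0,-0.05,0,0,1],[0,0,0,-0.05,0,0,1],[0,0,0,-0.05,0,0,1],[0,0,0,-0.05,0,0,1],[0,0,0,-0.05,0,0,1],[0,0,0,0,0,0,1],[0,0,0,0,0,0,1]]]'
python3 - <<'E'
from h import *
a=snapshot("top")[...,::-1];b=snapshot("side")[...,::-1]
z=lambda im,x,y:cv2.resize(im[y-30:y+30,x-40:x+40],(260,195),interpolation=cv2.INTER_CUBIC)
L=[((139,257),(190,135)),((191,193),(265,155)),((285,171),(322,220)),((367,195),(333,316)),((412,245),(285,388))]
g=[z(a,*t) for t,_ in L]+[z(b,*s) for _,s in L]
g+=[g[0]*0]*2
cv2.imwrite("pics/c11.png",cv2.resize(np.vstack([np.hstack(g[i:i+3]) for i in(0,3,6)]),(780,585)))
E
```

```text
t: 42.35
tcp_pos: [0.5242, 0.1639, 0.2047]
tool_rot: [0.596, 0.803, 0.0, -0.0]
force: [-0.2, 0.2, -0.0]
finger_gap: 0.998
gripper_force: 0.0
```

View pics/c11.png

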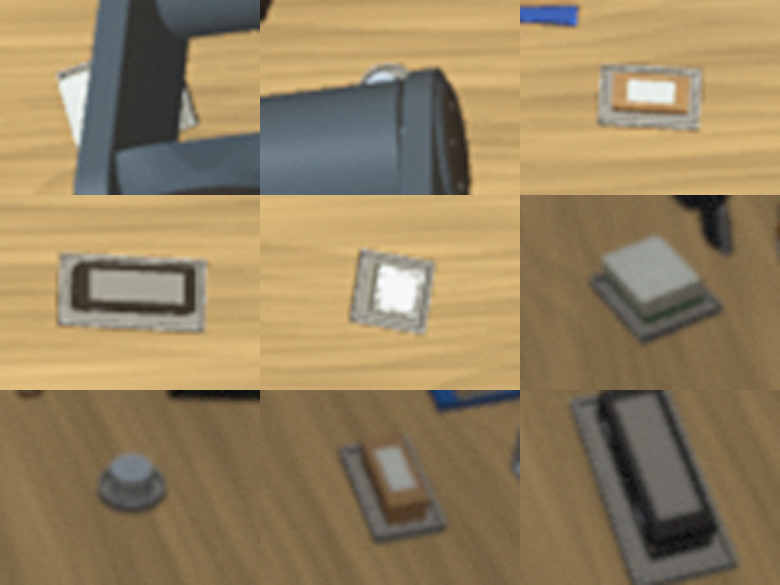

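All five packs look flat in their trays in the side view. The arm hides the carton in the top view, so I'll clear it and measure the carton before handing in.

```bash
python3 -m handwheel '[[[0,0,0,-0.045,0,0,1],[0,0,0,-0.045,0,0,1],[0,0,0,-0.045,0,0,1],[0,0,0,-0.045,0,0,1],[0,0,0,-0.045,0,0,1],[0,0,0,-0.045,0,0,1],[0,0,0,0,0,0,1],[0,0,0,0,0,0,1]]]'
python3 - <<'E'
from h import *
a=np.ascontiguousarray(snapshot("top")[...,::-1]);h=cv2.cvtColor(a,cv2.COLOR_BGR2HSV)
m=((h[...,1]<60)&(h[...,2]>185)).astype(np.uint8);w=m*0;w[232:285,110:170]=m[232:285,110:170]
c=max(cv2.findContours(w,0,2)[0],key=cv2.contourArea);print("carton",rect(ray("top",c[:,0].astype(float),.033)))
cv2.imwrite("pics/c12.png",np.hstack([cv2.resize(a[x[1]-23:x[1]+22,x[0]-30:x[0]+30],(400,300),interpolation=cv2.INTER_CUBIC) for x in((139,257),(191,193))]))
E
```

```text
t: 43.45
tcp_pos: [0.6026, -0.0928, 0.204]
tool_rot: [0.595, 0.804, 0.0, -0.001]
force: [-0.2, 0.6, -0.2]
finger_gap: 0.999
gripper_force: 0.0
carton (array([453.7, 405.3]), 81.9, 63.1, -73.0)
```

View pics/c12.png

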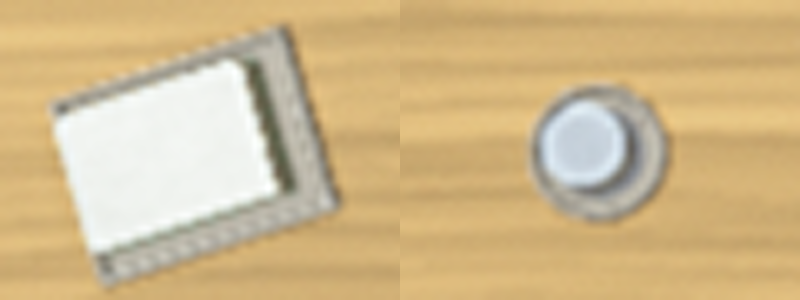

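The carton is centred within about 4 mm and parallel to its tray. The tin is about 4 mm off centre and flat. I'm handing in.

```bash
python3 -c "from station import sign_off;print(sign_off())"
```

```text
the job is handed in; nothing more can be done
None
```

All five packs were set down flat in their own trays and released, with no drops and the arm clear, and the job was handed in at about 43.5 s; I measured the tin, case and carton within about 5 mm of their tray centres, checked the two cover-glass boxes by eye only, and the hand-in call gave no verdict.

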